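# Tap the fan's bearing cup home, side by side

### The job

The brass bearing cup of the cabinet's roof fan stands proud of its grey housing: tap it down square by pressing its two coloured pads in turn, first red and then blue only part of the way, then red fully home, and last blue fully home, so that the cup ends flush on the housing. Never let the cup cock by more than about ten degrees, and leave the white cup alone.

Things in the scene. Friction and masses are not known exactly. Their poses are not given: they have to be found in the camera images.
- pad_red (a point): Top centre of the red press pad on the brass cup: a round boss 16 mm wide, 6 mm high, 37 mm from the cup's axis. z: cup axis, up; +y: from blue to red pad. 81 mm above the table at the start, 57 mm when its side is home (24 mm travel). Cup: ring, flange 106 mm wide, 6 mm thick, 55 mm hole, skirt already hanging in the bore. 10 mm between the pads' heights is about 8 degrees of cock.
- pad_blue (a point): Top centre of the blue press pad on the brass cup, opposite the red one (74 mm apart); same size, axes and heights (81 mm at the start, 57 mm home). Each side resists a press with about 8 N (stiff pins under the flange), sinks alone while the other side stays put, and stays where it is left. Good depths: red 10 mm down, blue 17 mm down, red home, blue home.
- housing: Grey square bearing housing under the brass cup, 130 x 130 x 45 mm, fixed to the table, any yaw, with a 70 mm bore in its middle. Origin at the centre of its underside, on the table, on the bore's axis; z up. The flange lies on its top face, 45 mm up, when the cup is home.
- white_cup (a point): Bystander to leave alone: a white plastic cup with the same shape, pads and pins, standing proud in a second, similar grey housing. Point on its axis, at the top face of its flange, 75 mm above the table.
Things that resemble listed ones, but are neither listed nor needed, are in the scene too. What is meant by the part that bears pad_red is not turquoise, and is the larger of those in its own colour. Leave any pink look-alike of the housing alone.

How it is judged:
On the way, in this order (a step that is already met when the one before it is completed fails the run):
1. red side tapped down at least 3 mm while the blue side is still less than 3 mm down (z of pad_red in the frame of housing below 0.078 m and z of pad_blue in the frame of housing above 0.078 m), for 0.1 s.
2. blue side tapped down at least 4 mm while the red side is still at least 4 mm from home (z of pad_blue in the frame of housing below 0.077 m and z of pad_red in the frame of housing above 0.061 m), for 0.1 s.
3. red side home (within 3 mm) while the blue side is still more than 3 mm from home (z of pad_red in the frame of housing below 0.06 m and z of pad_blue in the frame of housing above 0.06 m), for 0.1 s.
At the end, for the whole second after the job is handed in: Both pads of the brass cup are within 4 mm of fully home (57 mm above the housing's underside), the cup stands in its bore (each pad within 47 mm of the bore's axis) and level within 5 degrees (z of pad_red in the frame of housing between 0.05 and 0.061 m and z of pad_blue in the frame of housing between 0.05 and 0.061 m and angle between pad_red's own z axis and vertical below 0.09 rad and horizontal distance between each of pad_red, pad_blue and housing below 0.047 m); the robot touches nothing.
It fails at once if the brass cup cocks by more than 12 degrees (angle between pad_red's own z axis and vertical above 0.21 rad).
It fails at once if the white cup is moved by more than 4 mm (distance of white_cup from where it was at the start of the episode above 0.004 m).
It also fails if it takes over 48 s, if anything falls off the work surface, if the arm or the gripper's body presses on something with over 40 N, if the wrist force passes 120 N, or if a joint passes its speed limit or range.

### The arm

A 6-joint arm with a two-finger parallel gripper is mounted at the origin on the work surface. World frame = base frame: x ahead of the robot, y to its left, z up, the work surface at z = 0. Lengths are in m, angles in rad, forces in N, time in s.
With the tool pointing down it reaches from about 0.225 to 0.875 m from the base axis. Payload 3.4 kg.
Tool frame: the origin (TCP) lies between the finger pads; the fingertips stand 11 mm ahead of it and the grasp point (between the pads) lies 8 mm behind it (tips_ahead is the distance from the TCP to the fingertips, in m); z points along the fingers, x is the direction in which the jaws open and shut, and the axes are right-handed (so a half turn about z gives the same grasp; the last joint's range is limited). The gripper opens to 85 mm and grips with 20 to 120 N. Pads are 22 mm wide; open, the fingers measure 114 mm over their backs; the gripper's body (76 mm by 85 mm) begins 54 mm behind the grasp point. The pads swing forward as they close: fully open they stand 13 mm farther back than shut.
Start: joints at [-1.441, 0.276, 1.505, -0, 1.361, -0.121], TCP at [0.143, -0.557, 0.242] pointing down, gripper open.
Joint ranges: [-2.89, 2.89], [-0.75, 2.08], [0.22, 2.7], [-1.18, 4.32], [0.11, 2.71], [-2.7, 2.7]. Speed limits (rad/s): [2.57, 2.57, 3.14, 3.14, 3.14, 3.14].

### API

Orientations are given as a unit quaternion [w, x, y, z].
In Python, from rig import get_state, get_image, sign_off, masks_of, tips_ahead gives the robot as it stands.
- The arm moves only by the tool play_rows, never from a script. Its argument "series" is a list of rows, each an object of numbers: "fingers": the closure, from -1 (fully open) to 1 (shut); "dx", "dy", "dz": the shift along the world's x, y, z in mm; "turn": the turn about the world's z in rad. A call has 1 to 20 rows; each row shifts and turns the pose as measured when the row begins; what a row does not reach is not made up. A row lasts 1/12 s, in which the tool goes at most 41.7 mm and 7.16 degrees, less where a joint would pass 70% of its speed; a pose out of reach is approached as far as the arm can. A call with a gripper value outside its range is refused whole. The fingers move at their own pace and stop on an object; "squeeze" is the grip in N (left out, the last holds). Time passes only in rows, so rows that do not move let the fingers close. It gives the time, the measured TCP pose, the force and the opening at its end, in the units of the state.
- get_state(): the state, without advancing time (a new reading comes with each control period).
- get_image(name): name is "scene" or "top" or "wrist"; returns a dict with "pixels" (480x640x3 uint8, red, green, blue), "vfov" (degrees; the focal length in pixels is half the picture's height over the tangent of half this angle, whatever the lens; pixels are square), "cx", "cy" (the principal point, pixels), "dist" ([k1, k2, p1, p2, k3] as OpenCV has them; the pictures are not rectified), "rvec" (rotation vector, rad) and "tvec" (3), from world to camera coordinates, as OpenCV has them; the wrist camera has in their place "hand_eye" (4x4, takes a point from camera to tool coordinates, whose origin is the TCP and whose axes are the tool frame's). Camera axes: x right, y down, z forward; pixel columns grow to the right and rows downward; lengths in m; the calibration is good to about 2 mm. A picture is of the moment at which its call begins: read the wrist's pose just before it. There is no depth.
- sign_off(): hands the job in, once; it reports no verdict.
Trained networks look in a picture, given as the dict that the camera call returned (one of the last four; its "shot" number tells which), for a name from the list of things; names that differ only in an ending like _2 or _b are one class to them, and where a whole thing is asked for, a point or a joint stands for the part that bears it (a point fixed in the world has none). Each returns a list of dicts, best first, with "p" (0 to 1); they miss things now and then, are a little off and sometimes report something else, mostly with a low value. They report only what shows in the picture. A call takes as long as a camera call. They do not tell look-alikes from the thing itself.
- masks_of(picture, label): "region" (480x640 bool, what is visible of it) and "xy" ([column, row] in pixels, amid what is visible of it).
The state is a dict: "clock": time; "qpos": joint angles; "qd": joint speeds; "effort": joint torques, N m; "position": TCP position; "ee_rot": TCP orientation; "contact_force": force on the tool from outside, world axes, zero at the start; "moment": the same for the moment, N m; "width": finger opening in m.
Only numpy, scipy, OpenCV 4.12 (cv2) and the standard library are available. Lean on these libraries where they do the work, as an engineer would, in place of code of your own. Each camera call takes 0.05 s, during which the arm holds its last target. There are 200 camera calls.

## Working session

There is one attempt and no reset: what is moved stays moved. The work goes in short steps, Python scripts to look and compute and a tool call to move; the robot and the scene stay as the last step left them, time stands still between calls to the robot, and variables do not carry over. Pictures are saved under pics/ and viewed, about 8 in all and at most 12, crops included, and the job is handed in when it is done.

Besides the shell and the picture viewer there is one more tool, called after "Request:" as name([rows], argument=value, ...), one row to a line, values as JSON. play_rows: Moves the arm, as the interface text tells. Its arguments: {"type":"object","properties":{"series":{"type":"array"},"squeeze":{"type":"number"}},"required":["series"]}

```bash
mkdir -p pics; cat > h.py <<'E'
import numpy as np, cv2
from rig import *
def K(im):
    f=240/np.tan(np.radians(im["vfov"])/2); return np.array([[f,0,im["cx"]],[0,f,im["cy"]],[0,0,1.]])
def cam(im,st=None):
    if "rvec" in im and im["rvec"] is not None:
        R=cv2.Rodrigues(np.array(im["rvec"],float))[0]; t=np.array(im["tvec"],float).ravel(); return R.T,-R.T@t
    from scipy.spatial.transform import Rotation as Ro
    w,x,y,z=st["ee_rot"]; T=np.eye(4);T[:3,:3]=Ro.from_quat([x,y,z,w]).as_matrix();T[:3,3]=st["position"]
    T=T@np.array(im["hand_eye"]); return T[:3,:3],T[:3,3]
def at_z(im,px,z,st=None):
    R,c=cam(im,st); u=cv2.undistortPoints(np.array(px,float).reshape(-1,1,2),K(im),np.array(im["dist"],float)).reshape(-1,2)
    d=np.c_[u,np.ones(len(u))]@R.T; return c+d*((z-c[2])/d[:,2])[:,None]
def save(im,n,crop=None,s=1):
    a=im["pixels"][...,::-1]
    if crop: a=a[crop[1]:crop[3],crop[0]:crop[2]]
    cv2.imwrite(n,cv2.resize(a,None,fx=s,fy=s))
E
python3 - <<'E'
from h import *
print(get_state()["position"],tips_ahead)
for n in("top","scene"):
    im=get_image(n); save(im,f"pics/{n}0.png")
    for l,z in(("pad_red",.075),("housing",.045),("white_cup",.075)):
        for m in masks_of(im,l): print(n,l,round(m["p"],2),np.round(m["xy"]),m["region"].sum(),at_z(im,m["xy"],z).round(3))
E
```

```text
[ 0.14261698 -0.55649451  0.24142983] 0.011
top pad_red 0.93 [406. 285.] 1135 [[ 0.357 -0.199  0.075]]
top pad_red 0.88 [506. 244.] 2192 [[ 0.423 -0.368  0.075]]
top pad_red 0.73 [407. 158.] 2437 [[ 0.569 -0.205  0.075]]
top housing 0.64 [469. 376.] 5547 [[ 0.202 -0.309  0.045]]
top housing 0.6 [387. 197.] 2771 [[ 0.508 -0.174  0.045]]
top housing 0.25 [157. 163.] 2338 [[0.57  0.227 0.045]]
top white_cup 0.93 [163. 162.] 2467 [[0.563 0.207 0.075]]
scene pad_red 0.94 [272. 178.] 971 [[ 0.372 -0.167  0.075]]
scene pad_red 0.82 [186. 227.] 2280 [[ 0.545 -0.192  0.075]]
scene pad_red 0.76 [188. 149.] 1663 [[ 0.441 -0.322  0.075]]
scene housing 0.68 [294. 102.] 3935 [[ 0.208 -0.289  0.045]]
scene housing 0.57 [194. 264.] 3657 [[ 0.573 -0.143  0.045]]
scene white_cup 0.78 [344. 390.] 3513 [[0.546 0.186 0.075]]
```

View pics/top0.png

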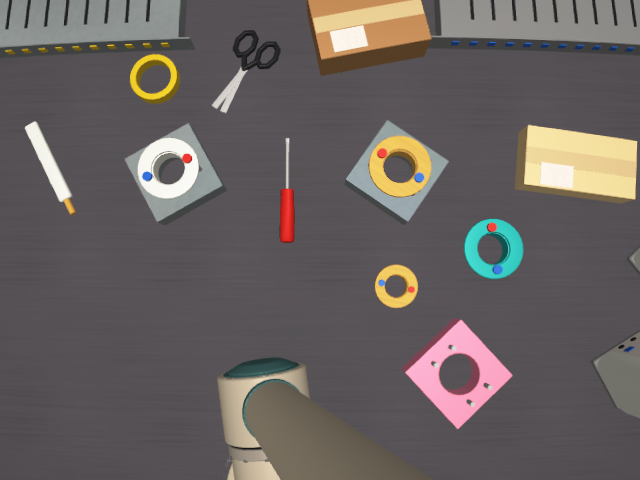

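View pics/scene0.png

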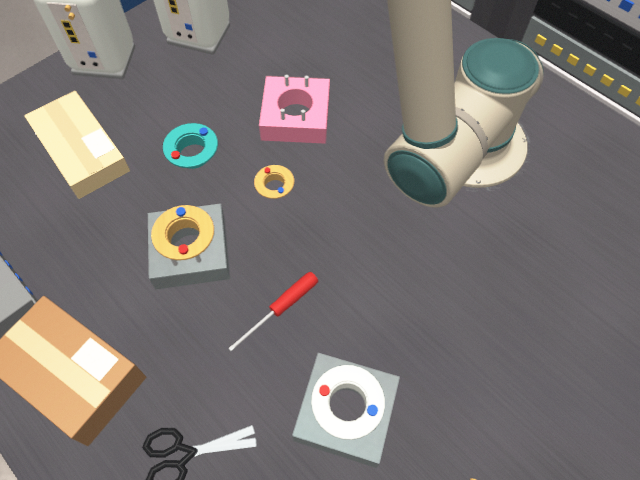

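The brass cup stands on the grey housing at about (400,167) in the top view, with its red pad at (382,153) and blue pad at (419,178). In the scene view red is at (183,249) and blue at (181,212). The white cup is well away, at (168,170) in the top view.

```bash
cat >> h.py <<'E'
def blob(im,guess,col,r=12):
    a=im["pixels"].astype(int); R,G,B=a[...,0],a[...,1],a[...,2]
    m=((R>140)&(G<90)&(B<90)) if col=="r" else ((B>120)&(R<110)&(B>G+50))
    yy,xx=np.nonzero(m); k=np.hypot(xx-guess[0],yy-guess[1])<r
    return np.array([xx[k].mean(),yy[k].mean()]) if k.any() else None,k.sum()
E
python3 - <<'E'
from h import *
for n,g in(("top",((382,153),(419,178))),("scene",((183,249),(181,212)))):
    im=get_image(n); P=[]
    for c,q in zip("rb",g):
        p,k=blob(im,q,c); P.append(at_z(im,p,.081)[0]); print(n,c,p,k,P[-1].round(4))
    print(np.linalg.norm(P[0]-P[1]),(P[0]+P[1])/2)
E
```

```text
top r [381.58333333 153.01666667] 60 [ 0.5757 -0.1619  0.081 ]
top b [418.77419355 177.08064516] 62 [ 0.5347 -0.2231  0.081 ]
0.07367117919467331 [ 0.55520254 -0.19250526  0.081     ]
scene r [182.94117647 248.60294118] 68 [ 0.5749 -0.1597  0.081 ]
scene b [180.43636364 211.32727273] 55 [ 0.5341 -0.2202  0.081 ]
0.07300476914748152 [ 0.55449006 -0.18996217  0.081     ]
```

Request:
play_rows([
  {"fingers": 1,"dx": 27,"dy": 24.5,"dz": 0},
  {"fingers": 1,"dx": 27,"dy": 24.5,"dz": 0},
  {"fingers": 1,"dx": 27,"dy": 24.5,"dz": 0},
  {"fingers": 1,"dx": 27,"dy": 24.5,"dz": 0},
  {"fingers": 1,"dx": 27,"dy": 24.5,"dz": 0},
  {"fingers": 1,"dx": 27,"dy": 24.5,"dz": 0},
  {"fingers": 1,"dx": 27,"dy": 24.5,"dz": 0},
  {"fingers": 1,"dx": 27,"dy": 24.5,"dz": 0},
  {"fingers": 1,"dx": 27,"dy": 24.5,"dz": 0},
  {"fingers": 1,"dx": 27,"dy": 24.5,"dz": 0},
  {"fingers": 1,"dx": 27,"dy": 24.5,"dz": 0},
  {"fingers": 1,"dx": 27,"dy": 24.5,"dz": 0},
  {"fingers": 1,"dx": 27,"dy": 24.5,"dz": 0},
  {"fingers": 1,"dx": 27,"dy": 24.5,"dz": 0},
  {"fingers": 1,"dx": 27,"dy": 24.5,"dz": 0},
  {"fingers": 1,"dx": 27,"dy": 24.5,"dz": 0},
])

```text
invalid input at $.series[0]: expected keys fingers, dx, dy, dz, turn
```

Request:
play_rows([
  {"fingers": 1,"dx": 27,"dy": 24.5,"dz": 0,"turn": 0},
  {"fingers": 1,"dx": 27,"dy": 24.5,"dz": 0,"turn": 0},
  {"fingers": 1,"dx": 27,"dy": 24.5,"dz": 0,"turn": 0},
  {"fingers": 1,"dx": 27,"dy": 24.5,"dz": 0,"turn": 0},
  {"fingers": 1,"dx": 27,"dy": 24.5,"dz": 0,"turn": 0},
  {"fingers": 1,"dx": 27,"dy": 24.5,"dz": 0,"turn": 0},
  {"fingers": 1,"dx": 27,"dy": 24.5,"dz": 0,"turn": 0},
  {"fingers": 1,"dx": 27,"dy": 24.5,"dz": 0,"turn": 0},
  {"fingers": 1,"dx": 27,"dy": 24.5,"dz": 0,"turn": 0},
  {"fingers": 1,"dx": 27,"dy": 24.5,"dz": 0,"turn": 0},
  {"fingers": 1,"dx": 27,"dy": 24.5,"dz": 0,"turn": 0},
  {"fingers": 1,"dx": 27,"dy": 24.5,"dz": 0,"turn": 0},
  {"fingers": 1,"dx": 27,"dy": 24.5,"dz": 0,"turn": 0},
  {"fingers": 1,"dx": 27,"dy": 24.5,"dz": 0,"turn": 0},
])

```text
clock: 1.67
position: [0.5289, -0.2034, 0.2438]
ee_rot: [0.003, 0.785, -0.619, 0.003]
contact_force: [0.1, -0.6, -0.3]
width: 0.0005
```

```bash
python3 - <<'E'
from h import *
st=get_state(); im=get_image("wrist"); save(im,"pics/w1.png")
R,c=cam(im,st); rv=cv2.Rodrigues(R.T)[0]; 
for n,P in(("r",(.5755,-.161,.081)),("b",(.5345,-.2215,.081))):
    q=cv2.projectPoints(np.array([P]),rv,-R.T@c,K(im),np.array(im["dist"],float))[0].ravel()
    p,k=blob(im,q,n,40); print(n,q,p,k,None if p is None else at_z(im,p,.081,st).round(4))
E
```

```text
r [275.38121846 142.84714675] None 0 None
b [347.57305289 220.76997439] [350.02133333 221.13333333] 375 [[ 0.5346 -0.2232  0.081 ]]
```

View pics/w1.png

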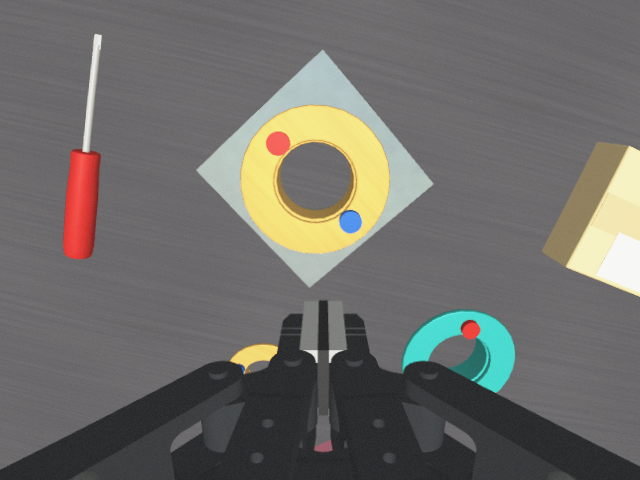

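The wrist view shows the brass cup with red at (278,143) and blue at (350,221), within about 2 mm of the prediction. I take red as (0.5755, -0.162) and blue as (0.5345, -0.2225). Next I go above red.

Request:
play_rows([
  {"fingers": 1,"dx": 24,"dy": 21,"dz": -10,"turn": 0},
  {"fingers": 1,"dx": 22,"dy": 20,"dz": -20,"turn": 0},
  {"fingers": 1,"dx": 1,"dy": 1,"dz": -36,"turn": 0},
  {"fingers": 1,"dx": 0,"dy": 0,"dz": -36,"turn": 0},
  {"fingers": 1,"dx": 0,"dy": 0,"dz": -30,"turn": 0},
  {"fingers": 1,"dx": 0,"dy": 0,"dz": 0,"turn": 0},
])

```text
clock: 2.22
position: [0.5887, -0.1512, 0.1112]
ee_rot: [-0.003, 0.789, -0.614, 0.011]
contact_force: [-1.3, 0.6, -1.4]
width: -0.0001
```

Request:
play_rows([
  {"fingers": 1,"dx": -13,"dy": -11,"dz": 0,"turn": 0},
  {"fingers": 1,"dx": 0,"dy": 0,"dz": -6,"turn": 0},
  {"fingers": 1,"dx": 0,"dy": 0,"dz": 0,"turn": 0},
  {"fingers": 1,"dx": 0,"dy": 0,"dz": 0,"turn": 0},
])

```text
clock: 2.55
position: [0.5762, -0.1631, 0.1066]
ee_rot: [-0.003, 0.789, -0.614, 0.011]
contact_force: [0.2, -0.0, -0.1]
width: 0.0
```

Request:
play_rows([
  {"fingers": 1,"dx": 0,"dy": 0,"dz": -5,"turn": 0},
  {"fingers": 1,"dx": 0,"dy": 0,"dz": -4,"turn": 0},
  {"fingers": 1,"dx": 0,"dy": 0,"dz": -4,"turn": 0},
  {"fingers": 1,"dx": 0,"dy": 0,"dz": -4,"turn": 0},
  {"fingers": 1,"dx": 0,"dy": 0,"dz": -3,"turn": 0},
])

```text
clock: 2.97
position: [0.5803, -0.1641, 0.0906]
ee_rot: [-0.005, 0.789, -0.614, 0.016]
contact_force: [-2.2, 1.7, 8.3]
width: -0.0
```

Request:
play_rows([
  {"fingers": 1,"dx": -3,"dy": 1,"dz": -4,"turn": 0},
  {"fingers": 1,"dx": -2,"dy": 1,"dz": -4,"turn": 0},
  {"fingers": 1,"dx": 0,"dy": 0,"dz": -3,"turn": 0},
])

```text
clock: 3.22
position: [0.5815, -0.163, 0.084]
ee_rot: [-0.008, 0.789, -0.614, 0.022]
contact_force: [-2.4, 3.0, 8.4]
width: 0.0002
```

Request:
play_rows([
  {"fingers": 1,"dx": -2,"dy": 0,"dz": -4,"turn": 0},
  {"fingers": 1,"dx": 0,"dy": 0,"dz": 15,"turn": 0},
  {"fingers": 1,"dx": 0,"dy": 0,"dz": 20,"turn": 0},
  {"fingers": 1,"dx": 0,"dy": 0,"dz": 0,"turn": 0},
  {"fingers": 1,"dx": 0,"dy": 0,"dz": 0,"turn": 0},
])

```text
clock: 3.63
position: [0.5816, -0.1614, 0.1167]
ee_rot: [-0.01, 0.789, -0.614, 0.024]
contact_force: [0.3, 0.2, 0.2]
width: -0.0002
```

```bash
python3 - <<'E'
from h import *
st=get_state(); print(st["position"],st["ee_rot"]); im=get_image("scene"); save(im,"pics/s1.png",(100,130,300,320),3)
p,k=blob(im,(181,212),"b");print(p,k); print(blob(im,(183,255),"r",16))
E
```

```text
[ 0.58161011 -0.16142193  0.11674086] [-0.01031945  0.78888547 -0.61399095  0.02383981]
None 0
(array([185.75      , 256.08333333]), np.int64(12))
```

View pics/s1.png

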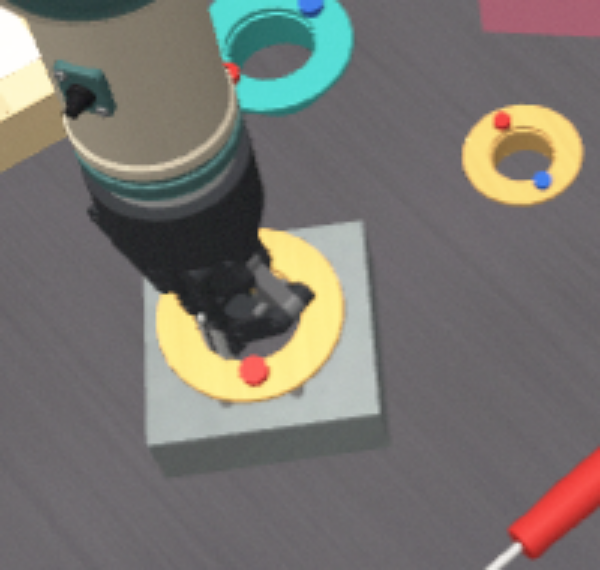

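Request:
play_rows([
  {"fingers": 1,"dx": -16,"dy": -20,"dz": 0,"turn": 0},
  {"fingers": 1,"dx": -16,"dy": -20,"dz": 0,"turn": 0},
  {"fingers": 1,"dx": -14,"dy": -18,"dz": 0,"turn": 0},
  {"fingers": 1,"dx": 0,"dy": 0,"dz": 0,"turn": 0},
  {"fingers": 1,"dx": 0,"dy": 0,"dz": 0,"turn": 0},
])

```text
clock: 4.1
position: [0.5332, -0.2193, 0.1118]
ee_rot: [-0.01, 0.79, -0.613, 0.021]
contact_force: [1.0, -0.8, 0.8]
width: -0.0001
```

Request:
play_rows([
  {"fingers": 1,"dx": -1,"dy": -3,"dz": -8,"turn": 0},
  {"fingers": 1,"dx": -1,"dy": -1,"dz": -6,"turn": 0},
  {"fingers": 1,"dx": -1,"dy": 0,"dz": -4,"turn": 0},
  {"fingers": 1,"dx": -1,"dy": 0,"dz": -4,"turn": 0},
  {"fingers": 1,"dx": -1,"dy": 0,"dz": -4,"turn": 0},
  {"fingers": 1,"dx": -1,"dy": 0,"dz": -4,"turn": 0},
])

```text
clock: 4.6
position: [0.5302, -0.2241, 0.0801]
ee_rot: [-0.01, 0.791, -0.611, 0.024]
contact_force: [-2.6, -2.4, 9.7]
width: -0.0001
```

Request:
play_rows([
  {"fingers": 1,"dx": 1,"dy": 1,"dz": -4,"turn": 0},
  {"fingers": 1,"dx": 1,"dy": 1,"dz": -3,"turn": 0},
])

```text
clock: 4.77
position: [0.5307, -0.2251, 0.075]
ee_rot: [-0.005, 0.793, -0.609, 0.025]
contact_force: [-8.8, -5.4, 13.8]
width: 0.0002
```

Request:
play_rows([
  {"fingers": 1,"dx": 0,"dy": 0,"dz": 15,"turn": 0},
  {"fingers": 1,"dx": 0,"dy": 0,"dz": 20,"turn": 0},
  {"fingers": 1,"dx": 16,"dy": 20,"dz": 0,"turn": 0},
  {"fingers": 1,"dx": 15,"dy": 20,"dz": 0,"turn": 0},
  {"fingers": 1,"dx": 13,"dy": 18,"dz": 0,"turn": 0},
  {"fingers": 1,"dx": 0,"dy": 0,"dz": 0,"turn": 0},
  {"fingers": 1,"dx": 0,"dy": 0,"dz": 0,"turn": 0},
])

```text
clock: 5.35
position: [0.5762, -0.1623, 0.1083]
ee_rot: [-0.005, 0.794, -0.608, 0.024]
contact_force: [-0.0, -0.4, 0.2]
width: 0.0002
```

```bash
python3 - <<'E'
from h import *
st=get_state(); print(st["position"],st["ee_rot"],st["contact_force"]); im=get_image("wrist"); save(im,"pics/w2.png")
im=get_image("scene"); save(im,"pics/s2.png",(100,130,300,320),3)
E
```

```text
[ 0.57620317 -0.16226213  0.10827166] [-0.00459548  0.79380563 -0.6076943   0.02364628] [-0.04587191 -0.38712274  0.16350571]
```

View pics/s2.png

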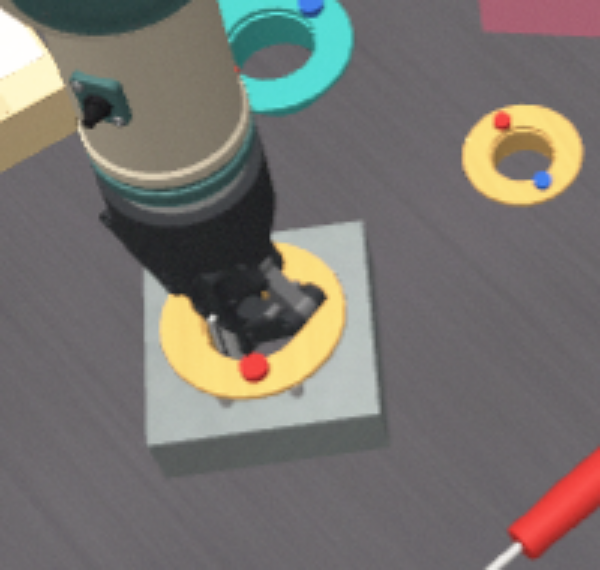

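View pics/w2.png

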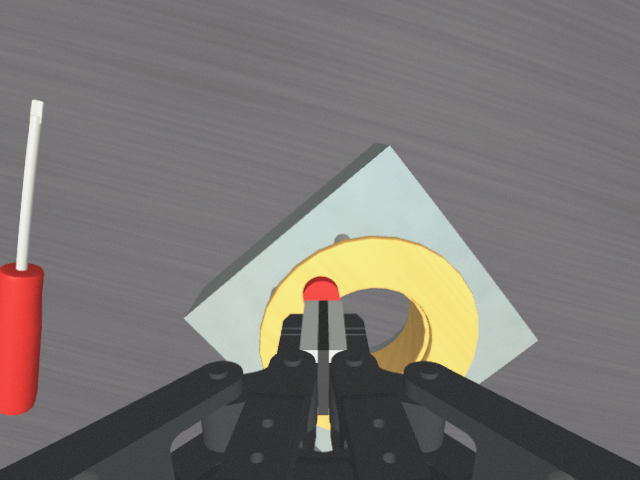

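Both views show blue sunk and red partly down. Red is at scene pixel (184.7,252.3) and wrist pixel (321,294). I check where that puts its centre.

```bash
python3 - <<'E'
from h import *
st=get_state(); im=get_image("wrist"); s=get_image("scene")
for z in(.068,.072,.076): print(z,at_z(im,(321,294),z,st)[0].round(4),at_z(s,(184.7,252.3),z)[0].round(4))
from scipy.spatial.transform import Rotation as Ro
w,x,y,z=st["ee_rot"]; print(Ro.from_quat([x,y,z,w]).apply([0,0,.011])+st["position"])
E
```

```text
0.068 [ 0.5759 -0.1631  0.068 ] [ 0.5748 -0.1594  0.068 ]
0.072 [ 0.5774 -0.1626  0.072 ] [ 0.5755 -0.1572  0.072 ]
0.076 [ 0.5789 -0.1621  0.076 ] [ 0.5762 -0.155   0.076 ]
[ 0.57604342 -0.16316567  0.09722119]
```

Request:
play_rows([
  {"fingers": 1,"dx": 0,"dy": 2,"dz": -10,"turn": 0},
  {"fingers": 1,"dx": -1,"dy": 0,"dz": -8,"turn": 0},
  {"fingers": 1,"dx": -1,"dy": 0,"dz": -5,"turn": 0},
  {"fingers": 1,"dx": -1,"dy": 0,"dz": -4,"turn": 0},
  {"fingers": 1,"dx": -1,"dy": 0,"dz": -4,"turn": 0},
  {"fingers": 1,"dx": -1,"dy": 0,"dz": -4,"turn": 0},
  {"fingers": 1,"dx": -1,"dy": 0,"dz": -4,"turn": 0},
])

```text
clock: 6.13
position: [0.572, -0.1629, 0.0693]
ee_rot: [-0.009, 0.79, -0.612, 0.027]
contact_force: [0.1, 3.9, 9.3]
width: 0.0002
```

Request:
play_rows([
  {"fingers": 1,"dx": 1,"dy": 1,"dz": -4,"turn": 0},
  {"fingers": 1,"dx": 0,"dy": 1,"dz": -3,"turn": 0},
  {"fingers": 1,"dx": 0,"dy": 0,"dz": -2,"turn": 0},
])

```text
clock: 6.38
position: [0.572, -0.1629, 0.069]
ee_rot: [-0.007, 0.791, -0.611, 0.03]
contact_force: [-2.3, 3.9, 7.5]
width: 0.0001
```

Request:
play_rows([
  {"fingers": 1,"dx": 1,"dy": 1,"dz": -6,"turn": 0},
  {"fingers": 1,"dx": 0,"dy": 1,"dz": -6,"turn": 0},
  {"fingers": 1,"dx": 0,"dy": 0,"dz": -6,"turn": 0},
])

```text
clock: 6.63
position: [0.5718, -0.1632, 0.0679]
ee_rot: [-0.006, 0.791, -0.611, 0.033]
contact_force: [-11.3, 7.7, 39.3]
width: -0.0003
```

Red is hard home: 39 N with the TCP at 0.068. Next I lift and go to blue.

Request:
play_rows([
  {"fingers": 1,"dx": 0,"dy": 0,"dz": 15,"turn": 0},
  {"fingers": 1,"dx": 0,"dy": 0,"dz": 20,"turn": 0},
  {"fingers": 1,"dx": -14,"dy": -20,"dz": 0,"turn": 0},
  {"fingers": 1,"dx": -12,"dy": -20,"dz": 0,"turn": 0},
  {"fingers": 1,"dx": -11,"dy": -18,"dz": 0,"turn": 0},
  {"fingers": 1,"dx": 0,"dy": 0,"dz": 0,"turn": 0},
  {"fingers": 1,"dx": 0,"dy": 0,"dz": 0,"turn": 0},
])

```text
clock: 7.22
position: [0.5328, -0.2237, 0.1084]
ee_rot: [-0.007, 0.791, -0.61, 0.037]
contact_force: [-0.6, 0.2, 0.2]
width: -0.0001
```

```bash
python3 - <<'E'
from h import *
st=get_state(); im=get_image("wrist"); save(im,"pics/w3.png"); print(st["position"])
R,c=cam(im,st); print(cv2.projectPoints(np.array([(.5345,-.2225,.064),(.5755,-.162,.057)]),cv2.Rodrigues(R.T)[0],-R.T@c,K(im),np.array(im["dist"],float))[0])
E
```

```text
[ 0.53282255 -0.22370624  0.10835902]
[[[316.53111531 288.99763941]]

 [[202.42066722 162.99692475]]]
```

View pics/w3.png

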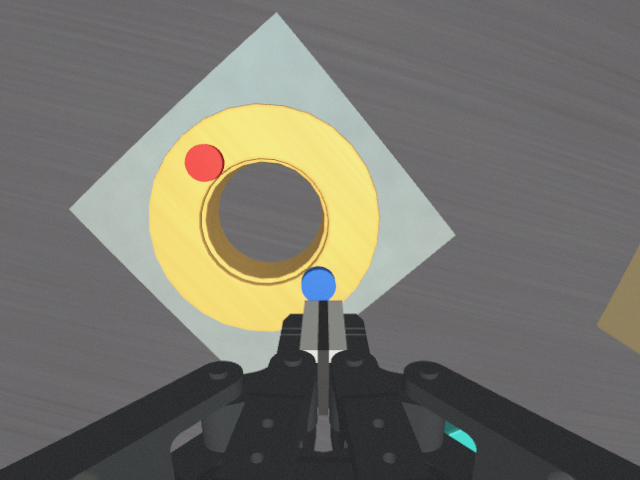

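The wrist view shows red at (204,163) and blue at (318,285), both within 4 px of prediction, with the cup nearly level. Now I press blue home.

Request:
play_rows([
  {"fingers": 1,"dx": 1,"dy": 1,"dz": -12,"turn": 0},
  {"fingers": 1,"dx": 0,"dy": 0,"dz": -10,"turn": 0},
  {"fingers": 1,"dx": 0,"dy": 0,"dz": -5,"turn": 0},
  {"fingers": 1,"dx": 0,"dy": 0,"dz": -5,"turn": 0},
  {"fingers": 1,"dx": 0,"dy": 0,"dz": -5,"turn": 0},
  {"fingers": 1,"dx": 0,"dy": 0,"dz": -5,"turn": 0},
])

```text
clock: 7.77
position: [0.5356, -0.2205, 0.0676]
ee_rot: [-0.006, 0.793, -0.609, 0.037]
contact_force: [-19.7, 6.9, 71.3]
width: -0.0
```

Request:
play_rows([
  {"fingers": 1,"dx": 0,"dy": 0,"dz": 15,"turn": 0},
  {"fingers": 1,"dx": 0,"dy": 0,"dz": 30,"turn": 0},
  {"fingers": 1,"dx": -20,"dy": -20,"dz": 25,"turn": 0},
  {"fingers": 1,"dx": -25,"dy": -25,"dz": 10,"turn": 0},
  {"fingers": 1,"dx": -25,"dy": -25,"dz": 0,"turn": 0},
  {"fingers": 1,"dx": -25,"dy": -25,"dz": 0,"turn": 0},
  {"fingers": 1,"dx": -25,"dy": -25,"dz": 0,"turn": 0},
  {"fingers": 1,"dx": -25,"dy": -25,"dz": 0,"turn": 0},
  {"fingers": 1,"dx": -25,"dy": -25,"dz": 0,"turn": 0},
  {"fingers": 1,"dx": -25,"dy": -25,"dz": 0,"turn": 0},
  {"fingers": 1,"dx": -20,"dy": -20,"dz": 0,"turn": 0},
  {"fingers": 1,"dx": 0,"dy": 0,"dz": 0,"turn": 0},
  {"fingers": 1,"dx": 0,"dy": 0,"dz": 0,"turn": 0},
])

```text
clock: 8.85
position: [0.3152, -0.4426, 0.1535]
ee_rot: [-0.005, 0.796, -0.604, 0.043]
contact_force: [0.3, 0.8, 0.5]
width: 0.0
```

```bash
python3 - <<'E'
from h import *
T=get_image("top"); S=get_image("scene"); save(S,"pics/s3.png",(100,130,300,320),3)
def P(im):
    R,c=cam(im); t=-R.T@c; return np.c_[R.T,t]
for c,a,b in(("r",(382,155),(185,256)),("b",(417,178),(182,220))):
    pa,_=blob(T,a,c,14); pb,_=blob(S,b,c,14); print(pa,pb)
    if pa is None or pb is None: continue
    u=[cv2.undistortPoints(p.reshape(1,1,2),K(i),np.array(i["dist"],float)).reshape(2,1) for p,i in((pa,T),(pb,S))]
    X=cv2.triangulatePoints(P(T),P(S),*u); print(c,(X[:3]/X[3]).ravel().round(4))
E
```

```text
[379.875 156.875] [185.828125 255.234375]
r [ 0.5753 -0.1613  0.0556]
[416.         180.14035088] [183.21818182 218.52727273]
b [ 0.5345 -0.2225  0.0551]
```

View pics/s3.png

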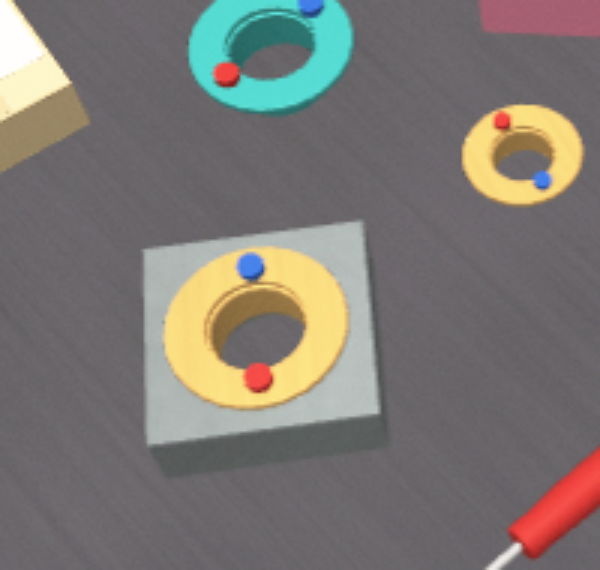

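The cup sits flush. Triangulation puts the pads at about 55–56 mm, which matches home within the calibration error, and the robot is clear.

```bash
python3 -c "
from rig import *
print(sign_off())"
```

```text
the job is handed in; nothing more can be done
None
```

The brass cup is pressed down flush on its housing, and I've handed the job in; the hand-in gives no verdict. I pressed in the order you set, with closed fingertips: red partway, blue partway, red home, blue home.

| Press | Depth | How measured |
|---|---|---|
| Red, first | about 9 mm down | estimated from tool height and pictures |
| Blue, first | about 17 mm down | tool height |
| Red, home | hard stop at 39 N | tool at 68 mm, which puts the pad at 57 mm |
| Blue, home | hard stop at 71 N | tool at just under 68 mm, which puts the pad at 57 mm |

- **Final position:** the two fixed cameras put red at 55.6 mm and blue at 55.1 mm, against 57 mm nominal. That is within the roughly 2 mm calibration error. The last picture shows the cup flush and level.
- **Clearance:** the arm ended about 30 cm from the cup with no contact force. It never went near the white cup, though I did not measure that cup again at the end.
- **Not ideal:**
  - The tool drifted a few millimetres sideways and tilted about 3–5 degrees while pressing, but it stayed on the pads.
  - The last blue press peaked higher than it needed to, though still under the 120 N wrist limit. The 40 N limit is for the arm and gripper body, and I took the fingertips as not counting.
- **Time:** about 9 s of the 48 s allowed.

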